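# Raise the jolley arm past its balance point

### The arm

A 6-joint arm with a two-finger parallel gripper is mounted at the origin on the work surface. World frame = base frame: x ahead of the robot, y to its left, z up, the work surface at z = 0. Lengths are in mm, angles in rad, forces in N, time in s.
With the tool pointing down it reaches from about 300 to 775 mm from the base axis. Payload 14.6 kg.
Tool frame: the origin (TCP) lies between the finger pads; the fingertips stand 17 mm ahead of it and the grasp point (between the pads) lies 2 mm behind it (manip.tip_reach is the distance from the TCP to the fingertips, in mm); z points along the fingers, y is the line along which they close (so a half turn about z gives the same grasp; the last joint's range is limited). The gripper opens to 94 mm and grips with 3 to 60 N. Pads are 16 mm wide; open, the fingers measure 119 mm over their backs; the gripper's body (75 mm by 177 mm) begins 78 mm behind the grasp point.
Start: joints at [1.225, 0.3, 1.521, -0, 1.321, -0.067], TCP at [151.359, 528.753, 222.446] pointing down, gripper open.
Joint ranges: [-3.03, 3.03], [-0.79, 2.21], [0.23, 2.52], [-1.04, 4.18], [0, 3.07], [-2.55, 2.55]. Speed limits (rad/s): [2.22, 2.22, 2.57, 3.14, 3.14, 3.14].

### API

Orientations are given as [roll, pitch, yaw] about the fixed x, y, z axes, in that order (R = Rz(yaw) Ry(pitch) Rx(roll)).
In Python, from cell import manip, viewer gives the robot as it stands.
- The arm moves only by the tool apply_moves, never from a script. Its argument "moves" is a list of rows, each a list of 3 entries, a list of its own where there are three numbers: the shift along the tool's x, y, z each as a share of 0.25 m, from -1 to 1, then the turn, a rotation vector about the tool's x, y, z each as a share of pi rad, from -1 to 1, then the closure, from 0 (fully open) to 1 (shut). In form: [[[dx, dy, dz], [wx, wy, wz], grip], ...]. A call has 1 to 12 rows; each row is the pose to reach, as a shift and turn from the pose commanded when the call began, along the tool's axes at that moment, turning the shorter way round; what a row does not reach only later rows make up. A row lasts 1/12 s, in which the tool goes at most 41.7 mm and 7.16 degrees, less where a joint would pass 70% of its speed; a pose out of reach is approached as far as the arm can. A call with a number of a shift or a turn outside -1 to 1 is refused whole. A call with a gripper value outside its range is refused whole. The fingers move at their own pace and stop on an object; "squeeze" is the grip in N (left out, the last holds). Time passes only in rows, so rows that repeat a pose let the fingers close. It gives the time, the measured TCP pose, the force, the opening and the grip force at its end, in the units of the state.
- manip.read_state(): the state, without advancing time (a new reading comes with each control period).
- viewer.camera(name): name is "scene" or "top" or "wrist"; returns the picture (400x640x3 uint8, blue, green, red); there is no depth.
- viewer.camera_info(name): a dict with "camera_matrix" (3x3 intrinsics, pixels), "R" (3x3) and "t" (3): a world point X has camera coordinates R X + t. Camera axes: x right, y down, z forward; pixel columns grow to the right and rows downward; lengths in mm; the calibration is good to about 2 mm. A picture is of the moment at which its call begins: read the wrist's pose just before it. camera_info takes no time and is no camera call; for the wrist camera it gives the pose at the moment of the call.
- manip.sign_off(): hands the job in; it is judged then, once.
The state is a dict: "clock": time; "joints": joint angles; "qd": joint speeds; "effort": joint torques, N m; "eef_pos": TCP position; "eef_rot": TCP orientation; "wrist_force": force on the tool from outside, world axes, zero at the start; "moment": the same for the moment, N m; "finger_gap": finger opening in mm; "finger_force": force on a finger pad.
Only numpy, scipy, OpenCV 4.12 (cv2) and the standard library are available. Lean on these libraries where they do the work, as an engineer would, in place of code of your own. Each camera call takes 0.05 s, during which the arm holds its last target. There are 200 camera calls.

### The job

We are done with the bench jolley (the potter's forming machine with the white plaster mould): push its profile arm up past the balance point, so that the counterweight tips it right over against its raised stop and it stays up by itself. Before that, slide the lidded jar that was left standing under the counterweight across the table, well out of its way, so that the counterweight never touches it. Only push, gently, with the fingers: do not lift, tip or grip the jar or the arm, and leave everything else where it stands.

Things in the scene. Friction and masses are not known exactly. Their poses are not given: they have to be found in the camera images.
- jolley: grey cast machine, fixed. Origin on the table straight below the arm's pivot, z up. Its y axis runs along it: the profile arm with its wooden handle lies towards -y, the counterweight towards +y. Its -x side faces the robot, turned by up to 0.2 rad. Bed plate 180 mm wide (x), from 250 mm along -y to 85 mm along +y, 15 mm thick; a motor sticks out to 165 mm along +x beside the wheel
- pivot (a point): the hinge of the profile arm, 140 mm above the table on the jolley; the hinge line is the jolley's x axis, so the arm swings in the jolley's y-z plane
- wheel (a point): centre of the wheel head's top face, 60 mm above the table, 150 mm from the pivot along -y; the disc is 170 mm in diameter and carries a white plaster mould 132 mm in diameter, 48 mm high, right under the arm
- profile_arm (a joint): angle of the profile arm, rad: 0 = lowered, level, resting on its front stop; grows as the handle goes up; 1.2 = fully raised on the rear stop. Beyond a balance point somewhere between 0.25 and 0.45 (it depends on the setting of the weight) it tips over by itself; short of it, it falls back to 0. Holding the handle up takes 1 to 3 N; the pivot is lightly damped
- handle_mid (a point): middle of the round wooden handle at the free end of the arm, on its axis, 290 mm from the pivot. The handle is 31 mm thick and runs along the bar from 245 to 340 mm from the pivot; level and 140 mm above the table when lowered, with only bare table below it. It moves on a circle about the pivot
- weight_mid (a point): centre of the counterweight: dark iron drum, 70 mm in diameter, 55 mm long, locked on the tail rod 128 to 154 mm from the pivot. Arm lowered: the rod points 65 degrees up, towards the jolley's +y. Arm raised: the drum lies level with the pivot, 100 to 182 mm along +y, 35 mm either side of the jolley's y axis, its underside 93 mm above the table, where it would hit the jar's lid
- jar: brown lidded stoneware jar, loose, 0.35 to 0.7 kg, on the table where the counterweight comes down. Origin at the centre of its foot. Foot 92 mm, belly 96 mm in diameter (straight from 20 to 55 mm up), lid 74 mm in diameter, top 110 mm up, knob 25 mm in diameter up to 130 mm. The table is free for 150 mm either side of it along the jolley's x axis
- teapot: brown clay teapot, 170 mm from spout to handle, 86 mm high, on the far side of the jolley; leave it. Origin under its centre
- round_box: light wooden round box, 84 mm in diameter, 42 mm high, on the robot's side of the jolley; leave it
- teacup: small brown cup, 68 mm in diameter, 48 mm high, on the far side of the jolley; leave it
- paddle: dark wooden paddle lying flat on the robot's side of the handle, 245 mm long, 12 mm thick; leave it
- seal: small upright square seal stone, 26 x 26 mm, 60 mm high, on the robot's side of the wheel; leave it
Not all that is in view belongs to the job. What is shaped like the jar but blue is not meant.

How it is judged:
By the outcome, as a careful person would: the job done as asked, in the order asked, and still so for the second after the job is handed in, with the robot touching nothing.
It also fails if it takes over 61 s, if anything falls off the work surface, if the arm or the gripper's body presses on something with over 40 N, if the wrist force passes 120 N, or if a joint passes its speed limit or range.

## Working session

There is one attempt and no reset: what is moved stays moved. The work goes in short steps, Python scripts to look and compute and a tool call to move; the robot and the scene stay as the last step left them, time stands still between calls to the robot, and variables do not carry over. Pictures are saved under pics/ and viewed, at most 10 in all, crops included, and the job is handed in when it is done.

Besides the shell and the picture viewer there is one more tool, called after "Emit:" by a JSON object that holds its "op" and its "data", one argument or row to a line. apply_moves: Moves the arm, as the interface text tells. Shift numbers are shares of 0.25 m and turn numbers shares of pi rad, none past 1 either way. Its arguments: {"type":"object","properties":{"moves":{"type":"array"},"squeeze":{"type":"number"}},"required":["moves"]}

```bash
mkdir -p pics; ls
python3 - <<'E'
from cell import manip, viewer
import cv2, numpy as np
for n in ("scene","top"):
    cv2.imwrite(f"pics/{n}0.png",viewer.camera(n))
    i=viewer.camera_info(n); print(n,{k:np.round(v,3).tolist() for k,v in i.items() if k in("camera_matrix","R","t")})
s=manip.read_state(); print({k:np.round(v,3).tolist() for k,v in s.items()})
E
```

```text
pics
scene {'camera_matrix': [[391.542, 0.0, 317.079], [0.0, 391.542, 199.671], [0.0, 0.0, 1.0]], 'R': [[0.873, 0.487, -0.016], [0.311, -0.582, -0.751], [-0.375, 0.651, -0.66]], 't': [-469.401, -28.369, 1432.408]}
top {'camera_matrix': [[471.847, 0.0, 317.097], [0.0, 471.847, 203.313], [0.0, 0.0, 1.0]], 'R': [[-0.028, -1.0, -0.009], [-0.999, 0.028, -0.046], [0.046, 0.008, -0.999]], 't': [36.273, 499.439, 1490.63]}
{'clock': 0.1, 'joints': [1.225, 0.3, 1.522, -0.0, 1.321, -0.067], 'qd': [0.0, -0.001, -0.0, 0.001, -0.001, -0.0], 'effort': [0.001, -53.264, -35.328, 0.071, 0.024, -0.0], 'eef_pos': [151.306, 528.56, 221.959], 'eef_rot': [-3.141, -0.0, 2.863], 'wrist_force': [0.036, -0.048, 0.913], 'moment': [-0.066, 0.01, 0.022], 'finger_force': 0.0, 'finger_gap': 94.196}
```

View pics/scene0.png

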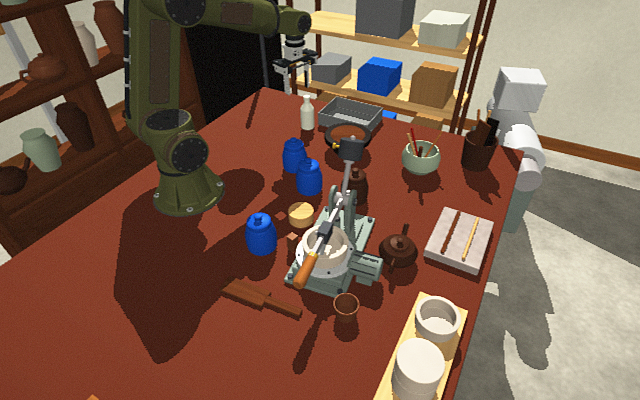

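View pics/top0.png

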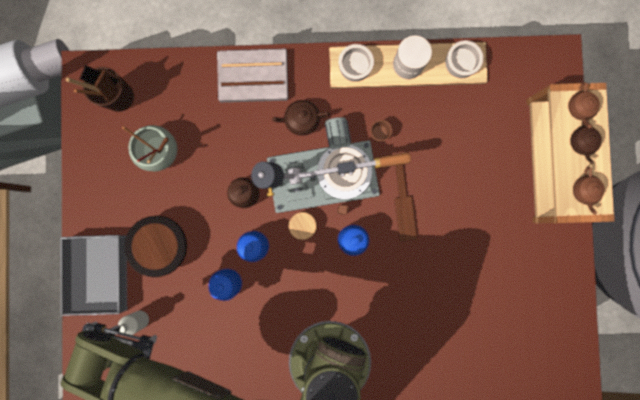

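The scene view shows the jolley in the middle, with the orange handle towards the camera. In the top view the jar is near (242,192), the drum near (264,175) and the handle near (392,160). I'll zoom in to measure.

Run:
```python
import cv2
a=cv2.imread("pics/top0.png")[90:250,210:430]; cv2.imwrite("pics/c1.png",cv2.resize(a,(792,576),interpolation=cv2.INTER_CUBIC))
a=cv2.imread("pics/scene0.png")[125:325,240:440]; cv2.imwrite("pics/c2.png",cv2.resize(a,(600,600),interpolation=cv2.INTER_CUBIC))
```

```text
(no output)
```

View pics/c1.png

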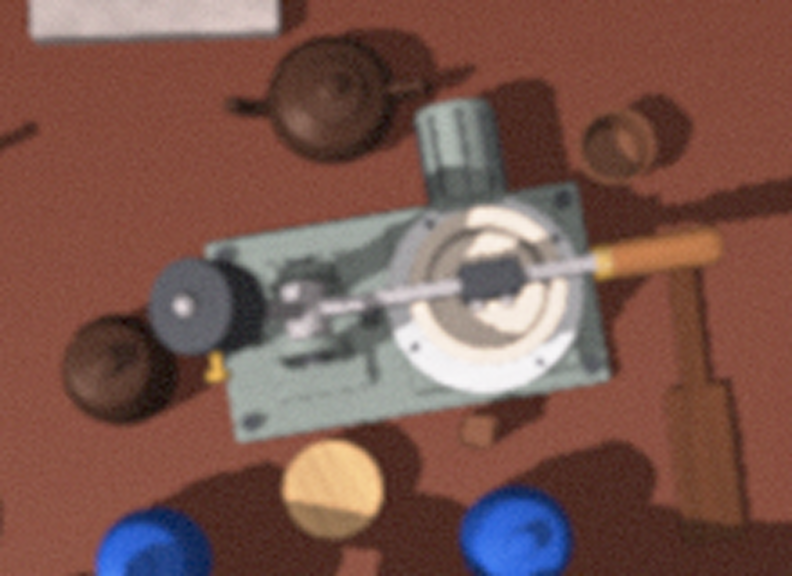

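View pics/c2.png

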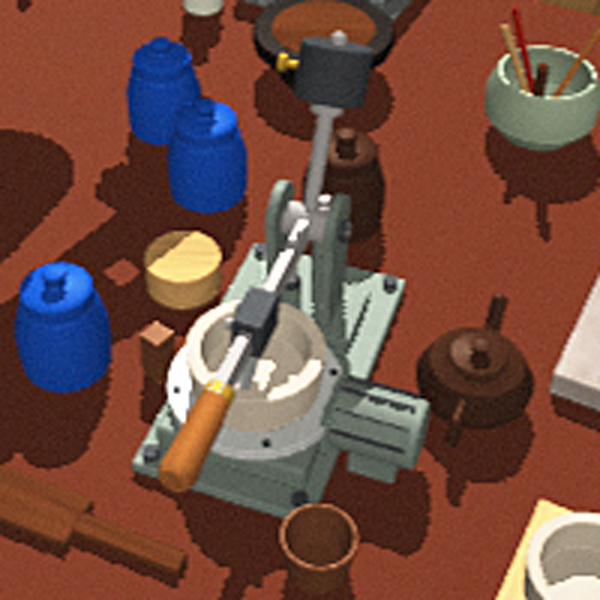

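The crops show: bed plate corners at crop-1 (207,243), (578,185), (608,378) and (238,440). The jar silhouette is around (120,370) with its knob near (124,357), and the handle runs (600,263)-(720,245). In crop 2 the jar's knob top is at (346,134).

```bash
cat > h.py <<'E'
from cell import manip, viewer
import numpy as np
def ray(name,u,v,z):
    i=viewer.camera_info(name); K,R,t=(np.array(i[k],float) for k in("camera_matrix","R","t"))
    d=R.T@np.linalg.inv(K)@[u,v,1]; c=-R.T@t.ravel(); return c+d*(z-c[2])/d[2]
def proj(name,X):
    i=viewer.camera_info(name); K,R,t=(np.array(i[k],float) for k in("camera_matrix","R","t"))
    p=K@(R@np.array(X,float)+t.ravel()); return p[:2]/p[2]
c1=lambda u,v,z: ray("top",210+u/3.6,90+v/3.6,z)
c2=lambda u,v,z: ray("scene",240+u/3,125+v/3,z)
E
python3 - <<'E'
from h import *
from scipy.optimize import least_squares
W=np.array([c1(*p,15)[:2] for p in[(207,243),(578,185),(608,378),(238,440)]])
L=np.array([(90,85),(90,-250),(-90,-250),(-90,85)])
T=lambda q,l: np.array([[np.cos(q[2]),-np.sin(q[2])],[np.sin(q[2]),np.cos(q[2])]])@np.array(l).T
f=lambda q:(T(q,L).T+q[:2]-W).ravel()
r=least_squares(f,[550,0,0]); q=r.x; print(q,np.round(r.fun,1))
loc=lambda P: T([0,0,-q[2]],P[:2]-q[:2])
for n,P in dict(jarTop=c1(120,370,50),knobTop=c1(124,357,130),knobSc=c2(346,134,130),handleend=c1(720,245,140),handle0=c1(600,263,140),box=c1(333,487,30),seal=c1(479,430,60),cup=c1(618,145,48),teapot=c1(331,98,50),spout=c1(232,103,50),paddleTop=c1(685,268,12),paddleR=c1(746,520,12),padL=c1(668,388,12),blue1=c1(153,560,50),drum=c1(190,307,290),motor=c1(455,100,60)).items(): print(n,P.round(),loc(P).round())
for l,z in [((0,-290),140),((0,-340),140),((0,-245),140)]:
    X=[*(T(q,l)+q[:2]),z]; p=proj("top",X); s=proj("scene",X); print(l,np.round(X),(p-[210,90])*3.6,(s-[240,125])*3)
E
```

```text
[5.74363025e+02 8.20535107e+01 1.30971878e-01] [ 1.5  1.6  3.1 -0.1 -3.2 -2.9 -1.4  1.4]
jarTop [538. 250.  50.] [-14. 172.]
knobTop [542. 234. 130.] [-12. 155.]
knobSc [548. 248. 130.] [ -5. 168.]
handleend [ 619. -254.  140.] [   0. -339.]
handle0 [ 607. -156.  140.] [   1. -240.]
box [432.  70.  30.] [-143.    7.]
seal [477. -57.  60.] [-115. -126.]
cup [ 721. -186.   48.] [ 111. -285.]
teapot [769.  62.  50.] [191. -46.]
spout [768. 148.  50.] [200.  40.]
paddleTop [ 617. -246.   12.] [  -1. -331.]
paddleR [ 393. -292.   12.] [-229. -347.]
padL [ 511. -228.   12.] [-103. -299.]
blue1 [373. 225.  50.] [-181.  168.]
drum [564. 159. 290.] [ 0. 78.]
motor [762. -45.  60.] [ 170. -151.]
(0, -290) [ 612. -205.  140.] [660.97357046 254.84751049] [186.47399687 436.3644542 ]
(0, -340) [ 619. -255.  140.] [721.8730317  245.07112524] [161.80765554 482.72021952]
(0, -245) [ 606. -161.  140.] [606.16981173 263.64533313] [207.22053815 397.37521838]
```

```bash
cat >> h.py <<'E'
from scipy.spatial.transform import Rotation as Ro
Q=np.array([574.4,82.1,.131]); J=Ro.from_euler("z",Q[2])
wld=lambda x,y,z: J.apply([x,y,z])+[Q[0],Q[1],0]
lo=lambda P: J.inv().apply(np.array(P)-[Q[0],Q[1],0])
def ori(tz,ty):   # tool z and closing axis, jolley frame
    tz=np.array(tz,float)/np.linalg.norm(tz); ty=np.array(ty,float); ty-=tz*(ty@tz); ty/=np.linalg.norm(ty)
    return J*Ro.from_matrix(np.c_[np.cross(ty,tz),ty,tz])
def rel(p,R):
    s=manip.read_state(); R0=Ro.from_euler("xyz",s["eef_rot"])
    print("shift",(R0.inv().apply(p-np.array(s["eef_pos"]))/250).round(3).tolist(),"turn",((R0.inv()*R).as_rotvec()/np.pi).round(3).tolist())
def st():
    s=manip.read_state(); print("t",round(s["clock"],2),"loc",lo(s["eef_pos"]).round(1),"j",np.round(s["joints"],2),"F",np.round(s["wrist_force"],1),"gap",round(s["finger_gap"],1))
a=np.radians(15); OJ=ori([0,-np.sin(a),-np.cos(a)],[0,1,0])  # lean top to +y
E
python3 - <<'E'
from h import *
print("jar px", [(proj("top",[542,248,z])-[210,90])*3.6 for z in(40,130)],(proj("scene",[542,248,130])-[240,125])*3)
for n,P in dict(padEnd=c2(183,565,12),blue3=c1(516,540,55),blue2=ray("top",225,285,55),bowl=ray("top",152,148,60)).items(): print(n,P.round(),lo(P).round())
st(); rel(wld(-95,172,250),OJ); rel(wld(-95,172,57),OJ)
E
```

```text
jar px [array([124.48997295, 365.84433672]), array([106.59627123, 358.06462914])] [341.60467922 132.3646464 ]
padEnd [ 626. -244.   12.] [   8. -330.   12.]
blue3 [382. -86.  55.] [-213. -142.   55.]
blue2 [255. 312.  55.] [-287.  269.   55.]
bowl [685. 530.  60.] [168. 430.  60.]
t 0.1 loc [-361.1  497.9  222. ] j [ 1.23  0.3   1.52 -0.    1.32 -0.07] F [ 0.  -0.   0.9] gap 94.2
shift [-1.496, -0.772, -0.111] turn [0.082, -0.017, -0.13]
shift [-1.496, -0.771, 0.661] turn [0.082, -0.017, -0.13]
```

Emit:
{"op": "apply_moves", "data": {
  "moves": [
    [[-0.75, -0.39, -0.06], [0.08, -0.017, -0.13], 0.47],
    [[-0.75, -0.39, -0.06], [0.08, -0.017, -0.13], 0.47],
    [[-0.75, -0.39, -0.06], [0.08, -0.017, -0.13], 0.47],
    [[-0.75, -0.39, -0.06], [0.08, -0.017, -0.13], 0.47],
    [[-0.75, -0.39, -0.06], [0.08, -0.017, -0.13], 0.47],
    [[-0.75, -0.39, -0.06], [0.08, -0.017, -0.13], 0.47],
    [[-0.75, -0.39, -0.06], [0.08, -0.017, -0.13], 0.47],
    [[-0.75, -0.39, -0.06], [0.08, -0.017, -0.13], 0.47]
  ]
}}

```text
clock: 0.77
eef_pos: [304.6, 383.5, 237.3]
eef_rot: [-2.887, 0.001, -3.011]
wrist_force: [0.5, 0.1, 0.5]
finger_gap: 50.3
finger_force: 0.0
```

```bash
python3 -c "
from h import *
st(); rel(wld(-95,172,250),OJ); rel(wld(-95,172,57),OJ)"
```

```text
t 0.77 loc [-228.1  334.1  237.3] j [ 0.92  0.26  1.55 -0.18  1.51 -0.76] F [0.5 0.1 0.5] gap 50.3
shift [-0.533, -0.64, 0.115] turn [0.002, 0.0, -0.0]
shift [-0.532, -0.445, 0.862] turn [0.002, 0.0, -0.0]
```

Emit:
{"op": "apply_moves", "data": {
  "moves": [
    [[-0.53, -0.64, 0.115], [0, 0, 0], 0.47],
    [[-0.53, -0.64, 0.115], [0, 0, 0], 0.47],
    [[-0.53, -0.64, 0.115], [0, 0, 0], 0.47],
    [[-0.53, -0.64, 0.115], [0, 0, 0], 0.47],
    [[-0.53, -0.64, 0.115], [0, 0, 0], 0.47],
    [[-0.53, -0.64, 0.115], [0, 0, 0], 0.47],
    [[-0.53, -0.64, 0.115], [0, 0, 0], 0.47],
    [[-0.53, -0.64, 0.115], [0, 0, 0], 0.47]
  ]
}}

```text
clock: 1.43
eef_pos: [456.7, 241.3, 249.8]
eef_rot: [-2.887, 0.0, -3.009]
wrist_force: [-0.3, 0.2, -0.9]
finger_gap: 49.6
finger_force: 0.0
```

```bash
python3 -c "
from h import *
import cv2
st(); rel(wld(-95,172,57),OJ); rel(wld(-95,172,150),OJ)
a=viewer.camera('scene')[60:260,200:440]; cv2.imwrite('pics/d1.png',cv2.resize(a,(720,600)))"
```

```text
t 1.43 loc [-95.9 173.2 249.8] j [ 0.53  0.27  1.52 -0.24  1.46 -1.14] F [-0.3  0.2 -0.9] gap 49.6
shift [-0.003, 0.19, 0.747] turn [0.002, 0.0, 0.001]
shift [-0.003, 0.096, 0.387] turn [0.002, 0.0, 0.001]
```

View pics/d1.png

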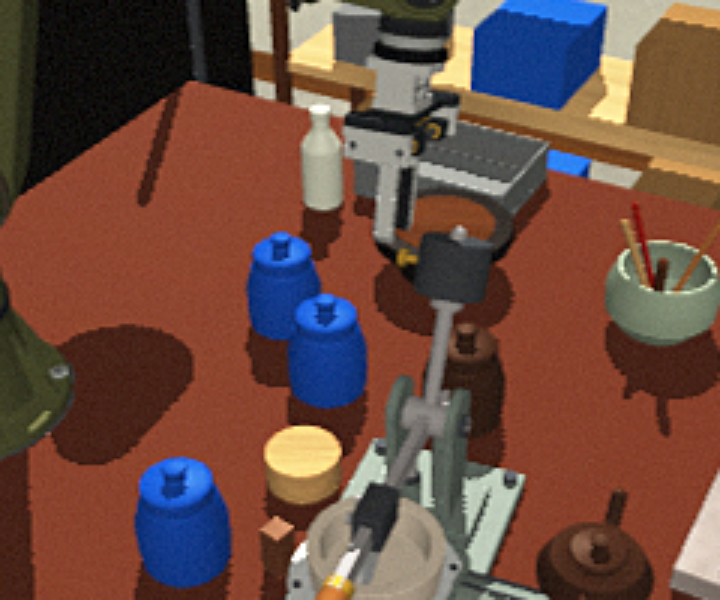

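The fingers hang in front of the gap between the blue jar, at (325,350), and the brown jar, at (465,380). Everything is clear, so I'll descend.

Emit:
{"op": "apply_moves", "data": {
  "moves": [
    [[0, 0.03, 0.12], [0, 0, 0], 0.47],
    [[0, 0.06, 0.24], [0, 0, 0], 0.47],
    [[0, 0.09, 0.36], [0, 0, 0], 0.47],
    [[0, 0.12, 0.48], [0, 0, 0], 0.47],
    [[0, 0.15, 0.6], [0, 0, 0], 0.47],
    [[0, 0.18, 0.7], [0, 0, 0], 0.47],
    [[0, 0.19, 0.745], [0, 0, 0], 0.47],
    [[0, 0.19, 0.745], [0, 0, 0], 0.47],
    [[0, 0.19, 0.745], [0, 0, 0], 0.47]
  ]
}}

```text
clock: 2.23
eef_pos: [457.6, 240.1, 58.7]
eef_rot: [-2.886, 0.001, -3.008]
wrist_force: [0.0, -0.1, -0.1]
finger_gap: 49.9
finger_force: 0.0
```

```bash
python3 -c "
from h import *
import cv2
st(); rel(wld(84,172,55),OJ)
a=viewer.camera('scene')[100:260,240:440]; cv2.imwrite('pics/d2.png',cv2.resize(a,(750,600)))"
```

```text
t 2.23 loc [-95.2 171.9  58.7] j [ 0.53  0.49  1.7  -0.27  1.07 -1.03] F [ 0.  -0.1 -0.1] gap 49.9
shift [-0.717, 0.003, 0.015] turn [0.002, 0.001, 0.001]
```

View pics/d2.png

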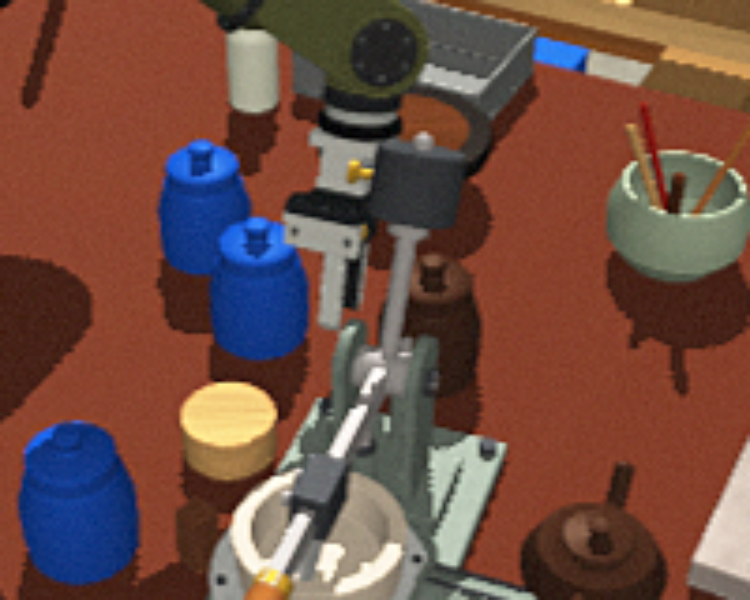

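The fingers are in the gap between the blue and brown jars, and the drum is clear of the gripper. Next is a slow push along the jolley's +x (tool -x).

Emit:
{"op": "apply_moves", "data": {
  "moves": [
    [[-0.03, 0, 0.01], [0, 0, 0], 0.47],
    [[-0.06, 0, 0.01], [0, 0, 0], 0.47],
    [[-0.09, 0, 0.01], [0, 0, 0], 0.47],
    [[-0.11, 0, 0.01], [0, 0, 0], 0.47],
    [[-0.13, 0, 0.01], [0, 0, 0], 0.47],
    [[-0.15, 0, 0.01], [0, 0, 0], 0.47],
    [[-0.17, 0, 0.01], [0, 0, 0], 0.47],
    [[-0.19, 0, 0.01], [0, 0, 0], 0.47],
    [[-0.21, 0, 0.01], [0, 0, 0], 0.47],
    [[-0.23, 0, 0.01], [0, 0, 0], 0.47],
    [[-0.25, 0, 0.01], [0, 0, 0], 0.47],
    [[-0.27, 0, 0.01], [0, 0, 0], 0.47]
  ]
}}

```text
clock: 3.28
eef_pos: [525.2, 247.4, 55.5]
eef_rot: [-2.886, 0.001, -3.01]
wrist_force: [-2.6, -0.1, 1.9]
finger_gap: 49.6
finger_force: 1.9
```

```bash
python3 -c "
from h import *
import cv2
st(); rel(wld(84,172,55),OJ)
a=viewer.camera('scene')[100:260,240:440]; cv2.imwrite('pics/d3.png',cv2.resize(a,(750,600)))"
```

```text
t 3.28 loc [-27.1 170.3  55.5] j [ 0.48  0.61  1.51 -0.27  1.12 -1.09] F [-2.6 -0.1  1.9] gap 49.6
shift [-0.445, 0.007, 0.001] turn [0.002, 0.0, 0.0]
```

View pics/d3.png

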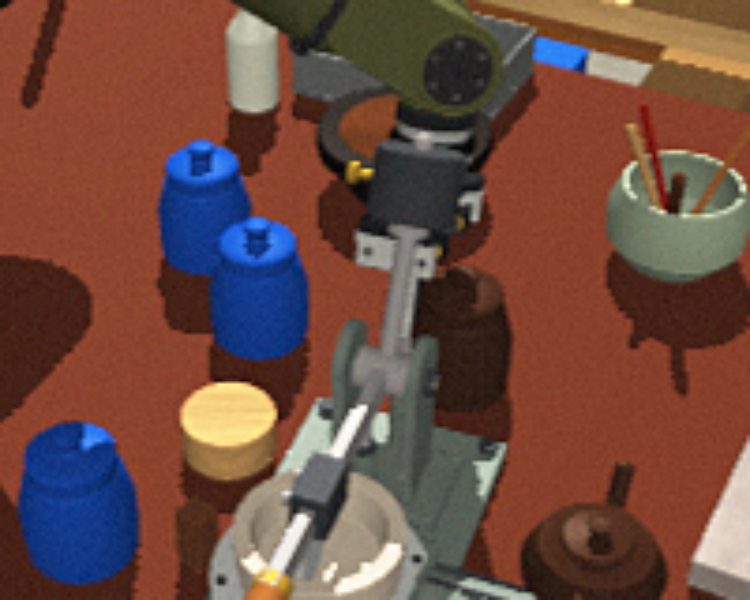

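The jar has moved right, to (470,340), and is upright with about 2.6 N on the wrist. I'll carry on.

Emit:
{"op": "apply_moves", "data": {
  "moves": [
    [[-0.02, 0, 0], [0, 0, 0], 0.47],
    [[-0.04, 0, 0], [0, 0, 0], 0.47],
    [[-0.06, 0, 0], [0, 0, 0], 0.47],
    [[-0.08, 0, 0], [0, 0, 0], 0.47],
    [[-0.1, 0, 0], [0, 0, 0], 0.47],
    [[-0.12, 0, 0], [0, 0, 0], 0.47],
    [[-0.14, 0, 0], [0, 0, 0], 0.47],
    [[-0.16, 0, 0], [0, 0, 0], 0.47],
    [[-0.18, 0, 0], [0, 0, 0], 0.47],
    [[-0.2, 0, 0], [0, 0, 0], 0.47],
    [[-0.22, 0, 0], [0, 0, 0], 0.47],
    [[-0.24, 0, 0], [0, 0, 0], 0.47]
  ]
}}

```text
clock: 4.33
eef_pos: [584.8, 255.4, 55.6]
eef_rot: [-2.886, 0.001, -3.01]
wrist_force: [-2.2, -0.6, -0.0]
finger_gap: 50.0
finger_force: 1.3
```

Emit:
{"op": "apply_moves", "data": {
  "moves": [
    [[-0.02, 0, 0], [0, 0, 0], 0.47],
    [[-0.04, 0, 0], [0, 0, 0], 0.47],
    [[-0.06, 0, 0], [0, 0, 0], 0.47],
    [[-0.08, 0, 0], [0, 0, 0], 0.47],
    [[-0.1, 0, 0], [0, 0, 0], 0.47],
    [[-0.12, 0, 0], [0, 0, 0], 0.47],
    [[-0.14, 0, 0], [0, 0, 0], 0.47],
    [[-0.16, 0, 0], [0, 0, 0], 0.47],
    [[-0.18, 0, 0], [0, 0, 0], 0.47],
    [[-0.195, 0, 0], [0, 0, 0], 0.47],
    [[-0.205, 0, 0], [0, 0, 0], 0.47],
    [[-0.21, 0, 0], [0, 0, 0], 0.47]
  ]
}}

```text
clock: 5.33
eef_pos: [636.6, 262.2, 55.6]
eef_rot: [-2.886, 0.001, -3.01]
wrist_force: [-1.9, -0.1, -0.7]
finger_gap: 50.1
finger_force: 1.3
```

```bash
python3 -c "
from h import *
import cv2
st(); rel(wld(-80,172,58),OJ)
a=viewer.camera('scene')[100:260,240:440]; cv2.imwrite('pics/d4.png',cv2.resize(a,(750,600)))"
```

```text
t 5.33 loc [ 85.2 170.5  55.6] j [ 0.43  0.82  1.15 -0.26  1.26 -1.19] F [-1.9 -0.1 -0.7] gap 50.1
shift [0.661, 0.004, -0.011] turn [0.002, 0.0, 0.0]
```

View pics/d4.png

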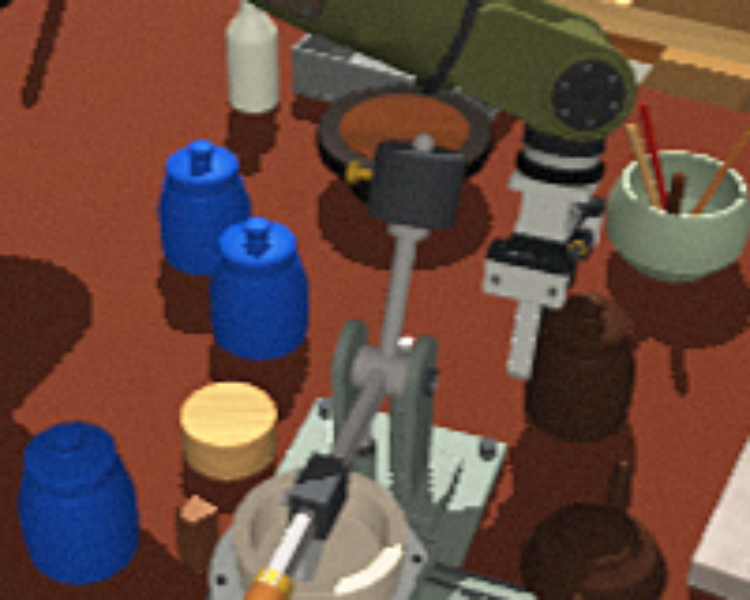

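The jar now stands at about (578,370) in the crop, well clear of the counterweight's path. Now back off, then go up.

Emit:
{"op": "apply_moves", "data": {
  "moves": [
    [[0.03, 0, 0], [0, 0, 0], 0.47],
    [[0.08, 0, 0], [0, 0, 0], 0.47],
    [[0.16, 0, 0], [0, 0, 0], 0.47],
    [[0.26, 0, 0], [0, 0, 0], 0.47],
    [[0.36, 0, 0], [0, 0, 0], 0.47],
    [[0.46, 0, 0], [0, 0, 0], 0.47],
    [[0.56, 0, 0], [0, 0, 0], 0.47],
    [[0.64, 0, 0], [0, 0, 0], 0.47],
    [[0.68, 0, 0], [0, 0, 0], 0.47],
    [[0.7, 0, 0], [0, 0, 0], 0.47],
    [[0.7, 0, -0.1], [0, 0, 0], 0.47],
    [[0.7, 0, -0.24], [0, 0, 0], 0.47]
  ]
}}

```text
clock: 6.38
eef_pos: [459.9, 253.5, 112.5]
eef_rot: [-2.885, -0.003, -3.01]
wrist_force: [-0.1, 0.6, -0.8]
finger_gap: 49.8
finger_force: 0.0
```

```bash
cat >> h.py <<'E'
OD=ori([0,0,-1],[0,1,0]); OH=ori([1,0,-1],[0,1,0])
E
python3 -c "
from h import *
st(); rel(wld(-110,172,300),OJ); rel(wld(-150,0,320),OD)"
```

```text
t 6.38 loc [-91.1 184.9 112.5] j [ 0.55  0.43  1.64 -0.25  1.19 -1.05] F [-0.1  0.6 -0.8] gap 49.8
shift [0.078, -0.24, -0.712] turn [0.002, -0.001, 0.0]
shift [0.238, -0.926, -0.614] turn [-0.082, -0.001, 0.0]
```

Emit:
{"op": "apply_moves", "data": {
  "moves": [
    [[0.08, -0.08, -0.25], [0, 0, 0], 1],
    [[0.08, -0.12, -0.4], [0, 0, 0], 1],
    [[0.08, -0.18, -0.55], [0, 0, 0], 1],
    [[0.15, -0.3, -0.62], [-0.04, 0, 0], 1],
    [[0.23, -0.5, -0.62], [-0.08, 0, 0], 1],
    [[0.23, -0.9, -0.62], [-0.08, 0, 0], 1],
    [[0.23, -0.9, -0.62], [-0.08, 0, 0], 1],
    [[0.23, -0.9, -0.62], [-0.08, 0, 0], 1],
    [[0.23, -0.9, -0.62], [-0.08, 0, 0], 1],
    [[0.23, -0.9, -0.62], [-0.08, 0, 0], 1]
  ]
}}

```text
clock: 7.22
eef_pos: [427.7, 68.1, 321.2]
eef_rot: [-3.138, 0.003, -3.013]
wrist_force: [0.2, -0.1, -0.3]
finger_gap: 0.8
finger_force: 0.0
```

```bash
python3 -c "
from h import *
st(); rel(wld(-150,-150,320),OH); rel(wld(-120,-285,220),OH)"
```

```text
t 7.22 loc [-147.3    5.3  321.2] j [ 0.08 -0.03  1.67 -0.    1.5  -1.62] F [ 0.2 -0.1 -0.3] gap 0.8
shift [0.009, -0.621, 0.007] turn [-0.002, -0.249, -0.0]
shift [-0.111, -1.159, 0.41] turn [-0.002, -0.249, -0.0]
```

Emit:
{"op": "apply_moves", "data": {
  "moves": [
    [[0, -0.62, 0], [0, -0.04, 0], 1],
    [[0, -0.62, 0], [0, -0.08, 0], 1],
    [[0, -0.62, 0], [0, -0.12, 0], 1],
    [[0, -0.62, 0], [0, -0.16, 0], 1],
    [[0, -0.62, 0], [0, -0.2, 0], 1],
    [[0, -0.62, 0], [0, -0.24, 0], 1],
    [[0, -0.62, 0], [0, -0.25, 0], 1],
    [[0, -0.62, 0], [0, -0.25, 0], 1],
    [[0, -0.62, 0], [0, -0.25, 0], 1]
  ]
}}

```text
clock: 7.97
eef_pos: [447.6, -83.5, 320.9]
eef_rot: [-3.137, 0.785, -3.006]
wrist_force: [-0.2, -0.4, 0.9]
finger_gap: 0.7
finger_force: 0.0
```

```bash
python3 -c "
from h import *
st(); rel(wld(-130,-285,200),OH); rel(wld(-85,-285,90),OH);rel(wld(-20,-285,90),OH)"
```

```text
t 7.97 loc [-147.3 -147.6  320.9] j [-0.5  -0.35  2.1   0.61  0.81 -2.5 ] F [-0.2 -0.4  0.9] gap 0.7
shift [0.295, -0.548, 0.392] turn [-0.0, -0.0, 0.001]
shift [0.478, -0.547, 0.83] turn [-0.0, -0.0, 0.001]
shift [0.294, -0.547, 1.014] turn [-0.0, -0.0, 0.001]
```

j6 is near its limit, so I'll flip the tool a half turn about its z axis.

Emit:
{"op": "apply_moves", "data": {
  "moves": [
    [[0, 0, 0], [0, 0, 0.04], 1],
    [[0, 0, 0], [0, 0, 0.08], 1],
    [[0, 0, 0], [0, 0, 0.12], 1],
    [[0, 0, 0], [0, 0, 0.16], 1],
    [[0, 0, 0], [0, 0, 0.2], 1],
    [[0, 0, 0], [0, 0, 0.24], 1],
    [[0, 0, 0], [0, 0, 0.28], 1],
    [[0, 0, 0], [0, 0, 0.32], 1],
    [[0, 0, 0], [0, 0, 0.36], 1],
    [[0, 0, 0], [0, 0, 0.4], 1],
    [[0, 0, 0], [0, 0, 0.44], 1],
    [[0, 0, 0], [0, 0, 0.47], 1]
  ]
}}

```text
clock: 8.97
eef_pos: [448.2, -83.3, 321.2]
eef_rot: [2.359, 0.065, 1.767]
wrist_force: [0.6, 0.8, 0.8]
finger_gap: 0.5
finger_force: 0.0
```

Emit:
{"op": "apply_moves", "data": {
  "moves": [
    [[0, 0, 0], [0, 0, 0.04], 1],
    [[0, 0, 0], [0, 0, 0.08], 1],
    [[0, 0, 0], [0, 0, 0.12], 1],
    [[0, 0, 0], [0, 0, 0.16], 1],
    [[0, 0, 0], [0, 0, 0.2], 1],
    [[0, 0, 0], [0, 0, 0.24], 1],
    [[0, 0, 0], [0, 0, 0.28], 1],
    [[0, 0, 0], [0, 0, 0.32], 1],
    [[0, 0, 0], [0, 0, 0.36], 1],
    [[0, 0, 0], [0, 0, 0.4], 1],
    [[0, 0, 0], [0, 0, 0.44], 1],
    [[0, 0, 0], [0, 0, 0.47], 1]
  ]
}}

```text
clock: 9.97
eef_pos: [448.2, -83.3, 321.3]
eef_rot: [2.958, -0.767, 0.392]
wrist_force: [-0.6, 0.8, -0.5]
finger_gap: 0.6
finger_force: 0.0
```

```bash
cat >> h.py <<'E'
OH=ori([1,0,-1],[0,-1,0])
E
python3 -c "
from h import *
st(); rel(wld(-130,-285,200),OH); rel(wld(-85,-285,90),OH);rel(wld(-20,-285,90),OH)"
```

```text
t 9.97 loc [-146.7 -147.5  321.3] j [-0.5  -0.35  2.1   0.61  0.81  0.46] F [-0.6  0.8 -0.5] gap 0.6
shift [-0.392, 0.486, 0.391] turn [0.0, 0.0, 0.059]
shift [-0.573, 0.451, 0.829] turn [0.0, 0.0, 0.059]
shift [-0.392, 0.486, 1.013] turn [0.0, 0.0, 0.059]
```

Emit:
{"op": "apply_moves", "data": {
  "moves": [
    [[-0.39, 0.49, 0.39], [0, 0, 0.03], 1],
    [[-0.39, 0.49, 0.39], [0, 0, 0.06], 1],
    [[-0.39, 0.49, 0.39], [0, 0, 0.06], 1],
    [[-0.39, 0.49, 0.39], [0, 0, 0.06], 1],
    [[-0.39, 0.49, 0.39], [0, 0, 0.06], 1],
    [[-0.39, 0.49, 0.39], [0, 0, 0.06], 1],
    [[-0.39, 0.49, 0.39], [0, 0, 0.06], 1],
    [[-0.39, 0.49, 0.39], [0, 0, 0.06], 1]
  ]
}}

```text
clock: 10.63
eef_pos: [483.8, -218.5, 201.9]
eef_rot: [3.136, -0.786, 0.138]
wrist_force: [0.4, 0.2, 1.4]
finger_gap: 0.4
finger_force: 0.0
```

```bash
python3 -c "
from h import *
st(); rel(wld(-85,-285,90),OH);rel(wld(-20,-285,90),OH)"
```

```text
t 10.63 loc [-129.  -286.2  201.9] j [-0.76  0.06  2.05  0.97  0.73  0.02] F [0.4 0.2 1.4] gap 0.4
shift [-0.192, -0.006, 0.441] turn [0.0, -0.0, 0.002]
shift [-0.009, -0.005, 0.625] turn [0.0, -0.0, 0.002]
```

Emit:
{"op": "apply_moves", "data": {
  "moves": [
    [[-0.05, 0, 0.11], [0, 0, 0], 1],
    [[-0.1, 0, 0.22], [0, 0, 0], 1],
    [[-0.15, 0, 0.33], [0, 0, 0], 1],
    [[-0.19, 0, 0.44], [0, 0, 0], 1],
    [[-0.15, 0, 0.48], [0, 0, 0], 1],
    [[-0.1, 0, 0.53], [0, 0, 0], 1],
    [[-0.05, 0, 0.58], [0, 0, 0], 1],
    [[-0.01, 0, 0.62], [0, 0, 0], 1],
    [[-0.01, 0, 0.625], [0, 0, 0], 1],
    [[-0.01, 0, 0.625], [0, 0, 0], 1]
  ]
}}

```text
clock: 11.47
eef_pos: [591.8, -204.4, 90.1]
eef_rot: [3.135, -0.788, 0.139]
wrist_force: [-1.2, -0.1, 0.3]
finger_gap: 0.2
finger_force: 0.0
```

```bash
python3 -c "
from h import *
import cv2
st()
a=viewer.camera('scene')[160:340,200:440]; cv2.imwrite('pics/e1.png',cv2.resize(a,(800,600)))
for th in (0,.1,.2,.3,.4,.5,.6): print(th); rel(wld(-17,-288*np.cos(th),140+288*np.sin(th)-17),OH)"
```

```text
t 11.47 loc [ -20.2 -286.3   90.1] j [-0.58  0.43  1.91  1.28  0.5  -0.22] F [-1.2 -0.1  0.3] gap 0.2
0
shift [0.105, 0.006, -0.083] turn [0.0, -0.001, 0.002]
0.1
shift [0.186, 0.001, -0.164] turn [0.0, -0.001, 0.002]
0.2
shift [0.267, -0.016, -0.244] turn [0.0, -0.001, 0.002]
0.3
shift [0.346, -0.044, -0.323] turn [0.0, -0.001, 0.002]
0.4
shift [0.423, -0.083, -0.4] turn [0.0, -0.001, 0.002]
0.5
shift [0.497, -0.132, -0.473] turn [0.0, -0.001, 0.002]
0.6
shift [0.567, -0.192, -0.542] turn [0.0, -0.001, 0.002]
```

View pics/e1.png

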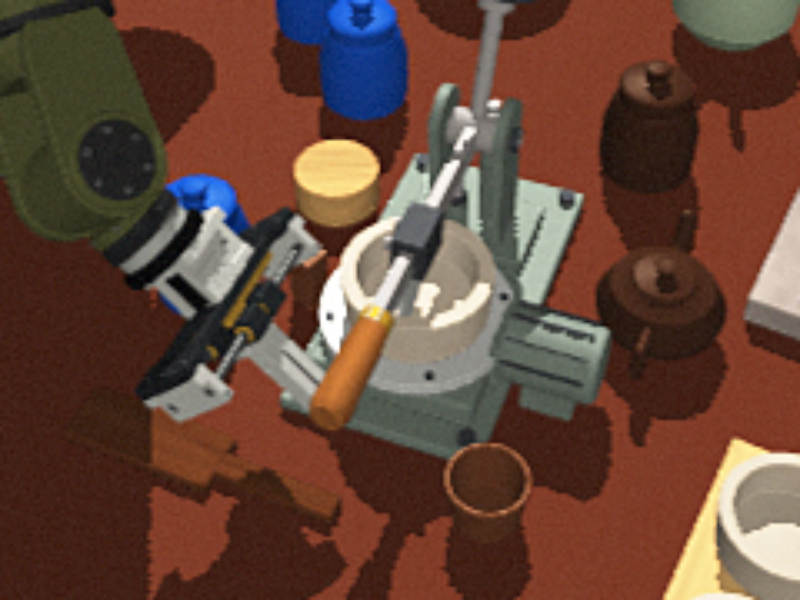

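The finger sits under the handle's outer half at (325,390), and the jar at (650,125) is clear. I'll lift slowly along the circle.

Emit:
{"op": "apply_moves", "data": {
  "moves": [
    [[0.016, 0, -0.014], [0, 0, 0], 1],
    [[0.032, 0, -0.028], [0, 0, 0], 1],
    [[0.048, 0, -0.042], [0, 0, 0], 1],
    [[0.064, 0, -0.056], [0, 0, 0], 1],
    [[0.08, 0, -0.07], [0, 0, 0], 1],
    [[0.096, 0, -0.084], [0, 0, 0], 1],
    [[0.112, 0, -0.098], [0, 0, 0], 1],
    [[0.128, 0, -0.112], [0, 0, 0], 1],
    [[0.144, 0, -0.126], [0, 0, 0], 1],
    [[0.16, 0, -0.14], [0, 0, 0], 1],
    [[0.175, 0, -0.154], [0, 0, 0], 1],
    [[0.19, 0, -0.168], [0, 0, 0], 1]
  ]
}}

```text
clock: 12.52
eef_pos: [594.2, -204.9, 151.8]
eef_rot: [3.137, -0.785, 0.135]
wrist_force: [-6.9, 0.0, -1.7]
finger_gap: 0.6
finger_force: 3.3
```

```bash
python3 -c "
from h import *
st()
for th in (.2,.3,.4,.5,.6): print(th); rel(wld(-17,-288*np.cos(th),140+288*np.sin(th)-17),OH)"
```

```text
t 12.52 loc [ -17.9 -287.2  151.8] j [-0.58  0.32  1.87  1.05  0.56  0.05] F [-6.9  0.  -1.7] gap 0.6
0.2
shift [0.083, -0.019, -0.078] turn [0.001, 0.0, 0.001]
0.3
shift [0.162, -0.047, -0.157] turn [0.001, 0.0, 0.001]
0.4
shift [0.238, -0.087, -0.234] turn [0.001, 0.0, 0.001]
0.5
shift [0.312, -0.136, -0.307] turn [0.001, 0.0, 0.001]
0.6
shift [0.381, -0.196, -0.377] turn [0.001, 0.0, 0.001]
```

Emit:
{"op": "apply_moves", "data": {
  "moves": [
    [[0.01, -0.002, -0.016], [0, 0, 0], 1],
    [[0.023, -0.005, -0.03], [0, 0, 0], 1],
    [[0.036, -0.009, -0.044], [0, 0, 0], 1],
    [[0.05, -0.012, -0.058], [0, 0, 0], 1],
    [[0.064, -0.016, -0.072], [0, 0, 0], 1],
    [[0.078, -0.019, -0.086], [0, 0, 0], 1],
    [[0.092, -0.023, -0.1], [0, 0, 0], 1],
    [[0.106, -0.028, -0.114], [0, 0, 0], 1],
    [[0.12, -0.033, -0.128], [0, 0, 0], 1],
    [[0.134, -0.038, -0.142], [0, 0, 0], 1],
    [[0.148, -0.043, -0.155], [0, 0, 0], 1],
    [[0.162, -0.049, -0.168], [0, 0, 0], 1]
  ]
}}

```text
clock: 13.52
eef_pos: [592.1, -192.6, 211.0]
eef_rot: [3.136, -0.786, 0.136]
wrist_force: [-0.9, -2.1, 0.2]
finger_gap: 0.4
finger_force: 0.6
```

```bash
python3 -c "
from h import *
st()
for th in (.4,.5,.6): print(th); rel(wld(-18,-288*np.cos(th),140+288*np.sin(th)-17),OH)"
```

```text
t 13.52 loc [ -18.3 -274.6  211. ] j [-0.56  0.21  1.85  0.88  0.62  0.26] F [-0.9 -2.1  0.2] gap 0.4
0.4
shift [0.069, -0.037, -0.068] turn [0.001, -0.0, 0.001]
0.5
shift [0.143, -0.087, -0.141] turn [0.001, -0.0, 0.001]
0.6
shift [0.213, -0.147, -0.21] turn [0.001, -0.0, 0.001]
```

Emit:
{"op": "apply_moves", "data": {
  "moves": [
    [[0.013, -0.007, -0.013], [0, 0, 0], 1],
    [[0.026, -0.014, -0.026], [0, 0, 0], 1],
    [[0.039, -0.021, -0.039], [0, 0, 0], 1],
    [[0.052, -0.028, -0.052], [0, 0, 0], 1],
    [[0.065, -0.035, -0.065], [0, 0, 0], 1],
    [[0.078, -0.043, -0.077], [0, 0, 0], 1],
    [[0.091, -0.051, -0.09], [0, 0, 0], 1],
    [[0.104, -0.06, -0.103], [0, 0, 0], 1],
    [[0.117, -0.069, -0.116], [0, 0, 0], 1],
    [[0.13, -0.078, -0.129], [0, 0, 0], 1],
    [[0.143, -0.087, -0.141], [0, 0, 0], 1],
    [[0.155, -0.097, -0.153], [0, 0, 0], 1]
  ]
}}

```text
clock: 14.52
eef_pos: [589.2, -168.3, 265.3]
eef_rot: [3.136, -0.786, 0.136]
wrist_force: [-1.4, 0.3, -0.4]
finger_gap: 0.5
finger_force: 0.0
```

```bash
python3 -c "
from h import *
import cv2
st(); cv2.imwrite('pics/e2.png',viewer.camera('scene'))
for th in (.5,.6): print(th); rel(wld(-18,-288*np.cos(th),140+288*np.sin(th)-17),OH)
a=cv2.imread('pics/e2.png').astype(int); h=cv2.cvtColor(a.astype('uint8'),cv2.COLOR_BGR2HSV)
# orange handle blob and predicted handle midpoint at several angles
m=cv2.inRange(h,(8,150,110),(20,255,255)); n,_,s,c=cv2.connectedComponentsWithStats(m)
print([(s[k].tolist(),c[k].round().tolist()) for k in range(1,n) if s[k][4]>60])
for th in (0,.3,.5,.7,.9,1.2): print(th,proj('scene',wld(0,-290*np.cos(th),140+290*np.sin(th))).round())
"
```

```text
t 14.52 loc [ -18.  -250.1  265.3] j [-0.52  0.11  1.82  0.75  0.67  0.45] F [-1.4  0.3 -0.4] gap 0.5
0.5
shift [-0.015, 0.011, 0.014] turn [0.001, -0.001, 0.001]
0.6
shift [0.055, -0.049, -0.055] turn [0.001, -0.001, 0.001]
[([126, 37, 15, 20, 138], [133.0, 48.0]), ([97, 46, 13, 14, 87], [102.0, 51.0]), ([411, 62, 47, 46, 601], [429.0, 82.0]), ([0, 81, 27, 19, 139], [13.0, 90.0]), ([315, 90, 31, 13, 96], [329.0, 96.0]), ([384, 107, 31, 10, 66], [399.0, 112.0]), ([112, 112, 13, 19, 125], [118.0, 121.0]), ([253, 112, 14, 16, 63], [258.0, 120.0]), ([323, 123, 42, 20, 492], [345.0, 133.0]), ([425, 130, 18, 27, 76], [435.0, 141.0]), ([275, 133, 25, 17, 76], [285.0, 139.0]), ([59, 141, 12, 15, 80], [64.0, 148.0]), ([542, 145, 36, 9, 66], [560.0, 149.0]), ([441, 211, 19, 41, 104], [450.0, 231.0]), ([234, 278, 68, 36, 791], [260.0, 295.0])]
0 [302. 270.]
0.3 [303. 244.]
0.5 [306. 221.]
0.7 [311. 197.]
0.9 [317. 173.]
1.2 [328. 140.]
```

Emit:
{"op": "apply_moves", "data": {
  "moves": [
    [[0, 0, 0], [0, 0, 0], 1],
    [[0, 0, 0], [0, 0, 0], 1],
    [[0, 0, 0], [0, 0, 0], 1],
    [[0, 0, 0], [0, 0, 0], 1],
    [[0, 0, 0], [0, 0, 0], 1],
    [[0, 0, 0], [0, 0, 0], 1],
    [[0, 0, 0], [0, 0, 0], 1],
    [[0, 0, 0], [0, 0, 0], 1],
    [[0, 0, 0], [0, 0, 0], 1],
    [[0, 0, 0], [0, 0, 0], 1],
    [[0, 0, 0], [0, 0, 0], 1],
    [[0, 0, 0], [0, 0, 0], 1]
  ]
}}

```text
clock: 15.57
eef_pos: [589.2, -168.5, 264.8]
eef_rot: [3.136, -0.786, 0.136]
wrist_force: [0.4, 0.0, -0.2]
finger_gap: 0.3
finger_force: 0.0
```

```bash
python3 -c "
from h import *
import cv2
st(); a=viewer.camera('scene')[80:320,200:500]; cv2.imwrite('pics/e3.png',cv2.resize(a,(750,600)))
rel(wld(-160,-265,270),OH)"
```

```text
t 15.57 loc [ -18.1 -250.4  264.8] j [-0.52  0.12  1.82  0.75  0.67  0.45] F [ 0.4  0.  -0.2] gap 0.3
shift [-0.387, 0.058, -0.417] turn [0.001, -0.0, 0.001]
```

View pics/e3.png

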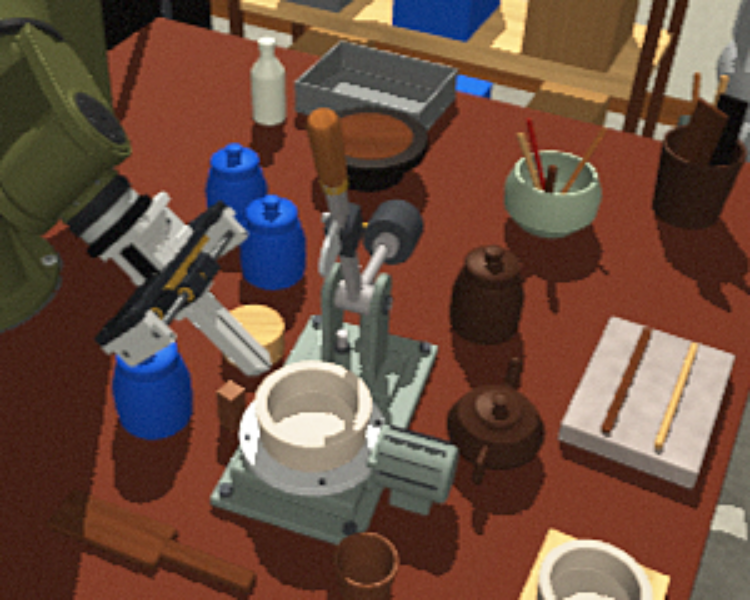

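The arm is fully raised, with the handle at (325,150) against a predicted (320,150) for 1.2 rad. The drum at (393,232) hangs free of the jar at (487,295). I'll withdraw a little and hand in.

Emit:
{"op": "apply_moves", "data": {
  "moves": [
    [[-0.06, 0.01, -0.06], [0, 0, 0], 1],
    [[-0.12, 0.02, -0.13], [0, 0, 0], 1],
    [[-0.18, 0.03, -0.2], [0, 0, 0], 1],
    [[-0.2, 0.03, -0.22], [0, 0, 0], 1],
    [[-0.2, 0.03, -0.22], [0, 0, 0], 1],
    [[-0.2, 0.03, -0.22], [0, 0, 0], 1]
  ]
}}

```text
clock: 16.12
eef_pos: [517.0, -185.9, 268.6]
eef_rot: [3.136, -0.787, 0.135]
wrist_force: [-0.1, 0.4, -0.2]
finger_gap: 0.4
finger_force: 0.0
```

```bash
python3 -c "
from h import *
st(); print(manip.sign_off())"
```

```text
t 16.12 loc [ -91.9 -258.2  268.6] j [-0.64 -0.02  1.95  0.8   0.76  0.32] F [-0.1  0.4 -0.2] gap 0.4
the job is handed in; nothing more can be done
None
```

Job handed in at about 16 s: I slid the jar about 140 mm clear on the far side, then pushed the profile arm past its balance point, and the last picture shows it up against its raised stop with the counterweight clear of the jar.

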